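# Set the horn to its mark and hold a load snapped on its tilted port

### The arm

A 7-joint arm with a two-finger parallel gripper is mounted at the origin on a cart in front of the work surface, level with it; the furniture and walls round the work are solid. World frame = base frame: x ahead of the robot, y to its left, z up, the work surface at z = 0. Lengths are in mm, angles in rad, forces in N, time in s.
With the tool pointing down it reaches from about 400 to 875 mm from the base axis. Payload 4.4 kg.
Tool frame: the origin (TCP) lies midway between the tips of the shut fingers; the grasp point (between the pads) lies 19 mm behind it; z points along the fingers, y is the line along which they close (so a half turn about z gives the same grasp; the last joint's range is limited). The gripper opens to 85 mm and grips with 20 to 120 N. Pads are 22 mm wide; open, the fingers measure 114 mm over their backs; the gripper's body (76 mm by 85 mm) begins 54 mm behind the grasp point. The pads swing forward as they close: fully open they stand 13 mm farther back than shut.
Start: joints at [-1.337, 0.628, 0.038, 1.517, -0.027, 0.996, -0.02], TCP at [191.94, 621.029, 231.313] pointing down, gripper open.
Joint ranges: [-3.06, 3.06], [-0.37, 2.12], [-1.25, 1.32], [0.18, 2.47], [-1.1, 4.24], [0.23, 1.98], [-2.94, 2.94]. Speed limits (rad/s): [2.57, 2.57, 3.14, 3.14, 3.14, 3.14, 3.14].

### API

Orientations are given as [roll, pitch, yaw] about the fixed x, y, z axes, in that order (R = Rz(yaw) Ry(pitch) Rx(roll)).
In Python, from cell import read_state, get_image, finish_job gives the robot as it stands.
- The arm moves only by the tool send_rows, never from a script. Its argument "series" is a list of rows, each an object of numbers: "ax", "ay", "az": the turn, a rotation vector about the tool's x, y, z in rad; "dx", "dy", "dz": the shift along the tool's x, y, z in cm; "hand": the closure, from 0 (fully open) to 1 (shut). In form: [{"ax": .., "ay": .., "az": .., "dx": .., "dy": .., "dz": .., "hand": ..}, ...]. A call has 1 to 10 rows; each row is the pose to reach, as a shift and turn from the pose commanded when the call began, along the tool's axes at that moment; what a row does not reach only later rows make up. A row lasts 1/10 s, in which the tool goes at most 50 mm and 8.59 degrees, less where a joint would pass 70% of its speed; a pose out of reach is approached as far as the arm can. A call with a gripper value outside its range is refused whole. The fingers move at their own pace and stop on an object; the grip force is fixed at half the most. Time passes only in rows, so rows that repeat a pose let the fingers close. It gives the time, the measured TCP pose, the force, the opening and the grip force at its end, in the units of the state.
- read_state(): the state, without advancing time (a new reading comes with each control period).
- get_image(name): name is "scene" or "top" or "wrist"; returns a dict with "pixels" (480x640x3 uint8, red, green, blue), "mtx" (3x3 intrinsics, pixels), "R" (3x3) and "t" (3): a world point X has camera coordinates R X + t. Camera axes: x right, y down, z forward; pixel columns grow to the right and rows downward; lengths in mm; the calibration is good to about 2 mm. A picture is of the moment at which its call begins. There is no depth.
- finish_job(): hands the job in; it is judged then, once.
The state is a dict: "clock": time; "qpos": joint angles; "qd": joint speeds; "tau": joint torques, N m; "eef_pos": TCP position; "tool_rot": TCP orientation; "force": force on the tool from outside, world axes, zero at the start; "torque": the same for the moment, N m; "width": finger opening in mm; "gripper_force": force on a finger pad.
Only numpy, scipy, OpenCV 4.12 (cv2) and the standard library are available. Lean on these libraries where they do the work, as an engineer would, in place of code of your own. Each camera call takes 0.05 s, during which the arm holds its last target. There are 200 camera calls.

### The job

Set up the horn antenna on the bench rail for a reading: swing the carriage's clamp lever open, slide the carriage until its pointer lines up with the mark on the index clip, and swing the lever fully back to lock it there. Then take the finned load from the calibration tray, press it squarely onto the horn's tilted port until it snaps, and keep it pushed in so that the port's spring collar is nearly at the bottom of its travel: the job ends with the load still gripped and held in against the spring. Leave the smooth standard in the tray and do not knock the wedge-shaped antenna that the horn faces.

Things in the scene. Friction and masses are not known exactly. Their poses are not given: they have to be found in the camera images.
- lever_grip (a point): Upright round black grip of the clamp lever, free to turn on its pin, 17 mm in diameter, 36 mm tall, top 120 mm above the bench; this point is on its axis, 16 mm below its top. It swings round the pivot at a radius of 65 mm. Below it (under 84 mm) is the sloping arm. Some 2 to 4 N at the grip swing the lever.
- lever_pivot (a point): Vertical swing axis of the clamp lever, on the front left part of the carriage, given at the height of lever_grip (104 mm above the bench). Its axes turn with the lever; its -x axis points to the grip.
- clamp_lever (a joint): Angle of the clamp lever: 0 = locked (stop; it points from the carriage towards the robot, square to the rail); grows clockwise seen from above to 1.571 = open (stop; it points to the left along the rail). The brake grips below about 0.9 and is free above 1.2. The lever stays where it is left.
- carriage (a joint): Carriage position along the rail, m; 0 = middle, grows to the left (+y of index_mark), stops at -0.095 and 0.095. With the lever open it slides with about 4 N and stays where left. It can be slid by gripping the lever's grip and moving that along the rail (the lever then keeps its angle), or by pushing its grey base plate, 66 x 100 mm, top 42 mm above the bench.
- pointer (a point): Tip of the small steel pointer in the middle of the carriage's front edge, 27 mm above the bench; axes as index_mark.
- index_mark (a point): Point of the steel mark on the index clip, 24 mm wide, on the front edge of the aluminium rail (320 x 60 mm, top 22 mm above the bench). y runs along the rail to the left, x square to it away from the robot, z up. The carriage is at the mark when pointer and index_mark have the same place along this y; it starts right of the mark.
- port (a point): Centre of the base of the horn's snap port, about 107 mm above the bench, behind the lever on the carriage. z is the port's axis, out of the port; x square to the rail, y along it. Four sprung contact segments, 18 mm across, with round tips 19.5 mm along z, enter the load's bore; round them is the spring collar, a flat 41 mm disc with its face 7 mm along z when free.
- horn (a joint): Tilt of the horn and its port about the rail's direction: 0 = port upright, growing as it leans towards the robot; 0.28 to 0.55 rad, held by stiff friction and not to be changed. To the right of the port, 28 mm from its axis, stands the horn's round grey bearing; its rim is 30 mm from the tilt axis, the port's base 17 mm.
- collar (a joint): How far the port's spring collar is pushed in, m: 0 = free, 0.006 = bottom. Pushing the load on takes 5 to 10 N until it snaps and draws itself onto the collar; from then on the collar's spring pushes back with 2.4 N plus 1.6 N per mm, about 12 N at the bottom. When let go, the collar pushes the load back to about 0.002.
- finned_load_centre (a point): Finned load, to be snapped on: upright turned metal part, 74 mm tall, 0.12 to 0.21 kg; a smooth collar, 44 mm in diameter and 22 mm high, below a barrel 30 mm in diameter with ring fins. This point is its centre, 37 mm above its underside; z points along its axis to the top. Take the barrel with the fingertips just above the collar, whose shoulder can take their push.
- finned_load_mouth (a point): Centre of the load's mouth on its underside; z along its axis to the top, into the load. The mouth is a funnel, 24 mm wide, that narrows to a 14.4 mm bore. On the port it touches the free spring collar when it is 7 mm along the port's z from the port's base; with the collar at the bottom it is at 1 mm.
- smooth_standard_centre (a point): The other calibration standard in the tray, like the load but with a smooth barrel and 60 mm tall; this point is its centre. Stays in the tray.
- cal_tray: Black calibration tray fixed on the bench near the front edge, on the left, 64 x 150 x 26 mm, origin at the middle of its underside, y along its length. Two round wells, 46.5 mm wide, 8 mm deep and 80 mm from centre to centre, hold the load and the other standard upright, mouth down, either way round.
- wedge_stand: Black wedge-shaped antenna, 58 x 64 x 88 mm, standing beyond the right end of the rail, facing the horn; origin at the middle of its underside.
There are look-alikes about, which are no part of the job. Of the things shaped like the part that bears index_mark, the dark steel one is meant.

How it is judged (in metres and radians):
On the way, in this order (a step that is already met when the one before it is completed fails the run):
1. the clamp lever is swung open (value of joint clamp_lever above 1.2 rad), for 0.1 s.
2. the carriage stands with its pointer within 4 mm of the clip's point and the lever is locked (y of pointer in the frame of index_mark between -0.004 and 0.004 m and value of joint clamp_lever below 0.12 rad), for 0.2 s.
3. the finned load is snapped on the port, square to it (z of finned_load_mouth in the frame of port below 0.005 m and angle between the z axis of finned_load_centre and the z axis of port, either way round below 0.12 rad and x of finned_load_mouth in the frame of port between -0.004 and 0.004 m and y of finned_load_mouth in the frame of port between -0.004 and 0.004 m), for 0.1 s.
At the end, for the whole second after the job is handed in: The pointer is within 4 mm of the clip's point along the rail, the lever within 0.12 rad of locked, the load snapped on within 0.12 rad of the port's axis and with its mouth within 4 mm of the axis, still gripped, and the spring collar held pushed in by more than 4.2 of its 6 mm (all of step 2 and all of step 3 and value of joint collar above 0.0042 m and contact force between the fingers and finned_load above 2 N); the arm keeps its last pose, push and grip.
It fails at once if the wedge-shaped antenna is knocked more than 30 mm out of its place (distance of wedge_stand from where it was at the start of the episode above 0.03 m).
It fails at once if the other standard is taken out of the tray (distance of smooth_standard_centre from where it was at the start of the episode above 0.03 m).
It also fails if it takes over 58 s, if anything falls off the work surface, if the arm or the gripper's body presses on something with over 40 N, if the wrist force passes 120 N, or if a joint passes its speed limit or range.

## Working session

There is one attempt and no reset: what is moved stays moved. The work goes in short steps, Python scripts to look and compute and a tool call to move; the robot and the scene stay as the last step left them, time stands still between calls to the robot, and variables do not carry over. Pictures are saved under pics/ and viewed, at most 10 in all, crops included, and the job is handed in when it is done.

Besides the shell and the picture viewer there is one more tool, called after "Emit:" by a JSON object that holds its "method" and its "body". send_rows: Moves the arm, as the interface text tells. Its arguments: {"type":"object","properties":{"series":{"type":"array","items":{"type":"object","properties":{"ax":{"type":"number"},"ay":{"type":"number"},"az":{"type":"number"},"dx":{"type":"number"},"dy":{"type":"number"},"dz":{"type":"number"},"hand":{"type":"number"}}}}},"required":["series"]}

```bash
ls; mkdir -p pics
python3 - <<'E'
from cell import *
import cv2,numpy as np,pickle
s=read_state(); print({k:np.round(v,3) for k,v in s.items()})
d={n:get_image(n) for n in("scene","top")}
pickle.dump(d,open('im0.pkl','wb'))
for n in d:
    cv2.imwrite(f'pics/{n}0.png',d[n]["pixels"][:,:,::-1]); print(n,d[n]["mtx"],d[n]["R"],d[n]["t"])
E
```

```text
pics
{'clock': np.float64(0.0), 'qpos': array([-1.337,  0.629,  0.038,  1.518, -0.027,  0.996, -0.02 ]), 'qd': array([-0.001, -0.   , -0.   ,  0.001,  0.   ,  0.003,  0.002]), 'tau': array([-0.0000e+00, -5.6340e+01,  1.2260e+00, -1.9344e+01,  1.1000e-02,
        1.0000e-02,  0.0000e+00]), 'eef_pos': array([191.763, 620.413, 230.378]), 'tool_rot': array([-3.14 ,  0.   ,  2.842]), 'force': array([-0.382, -0.499,  0.308]), 'torque': array([-0.078,  0.025,  0.04 ]), 'gripper_force': np.float64(0.0), 'width': np.float64(85.319)}
scene [[547.42385208   0.         314.05316407]
 [  0.         547.42385208 243.663789  ]
 [  0.           0.           1.        ]] [[-0.72103612 -0.69245834  0.02466505]
 [-0.29580713  0.27543472 -0.91467691]
 [ 0.62658205 -0.66681119 -0.4034325 ]] [345.35966388 229.90618879 671.54868195]
top [[518.19634187   0.         317.79086996]
 [  0.         518.19634187 240.39351712]
 [  0.           0.           1.        ]] [[-0.01839325 -0.99983015  0.00116593]
 [-0.99867718  0.01831601 -0.04804605]
 [ 0.04801653 -0.00204811 -0.99884444]] [  -1.22113982  496.80460524 1133.65495453]
```

View pics/scene0.png

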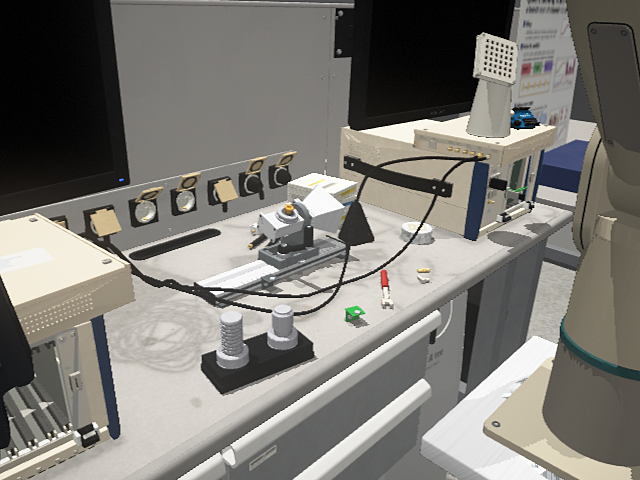

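View pics/top0.png

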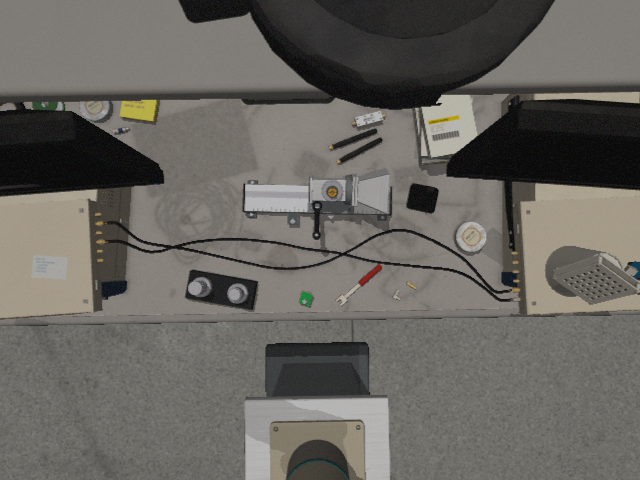

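Scene: the tray is at (257,355), with the finned load at (231,338) and the smooth standard at (283,325). The carriage is at (290,240) and the wedge at (356,222). In the top view the rail runs from (243,197) to (392,197), the lever grip is near (317,236), the port near (332,191), and a clip near (293,220). I'll enlarge the rail to check for look-alikes.

Run:
```python
import cv2,numpy as np,pickle
d=pickle.load(open('im0.pkl','rb'))
t=d['top']['pixels'][165:250,235:400,::-1]; s=d['scene']['pixels'][180:320,190:380,::-1]
a=cv2.resize(t,(660,340),interpolation=cv2.INTER_CUBIC)
cv2.imwrite('pics/topc.png',cv2.resize(t,(792,408),interpolation=cv2.INTER_CUBIC)); cv2.imwrite('pics/scc.png',cv2.resize(s,(760,560),interpolation=cv2.INTER_CUBIC))
```

```text
(no output)
```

View pics/topc.png

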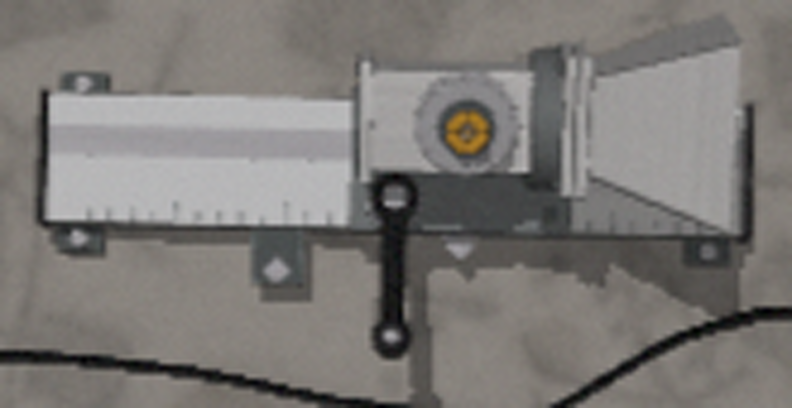

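View pics/scc.png

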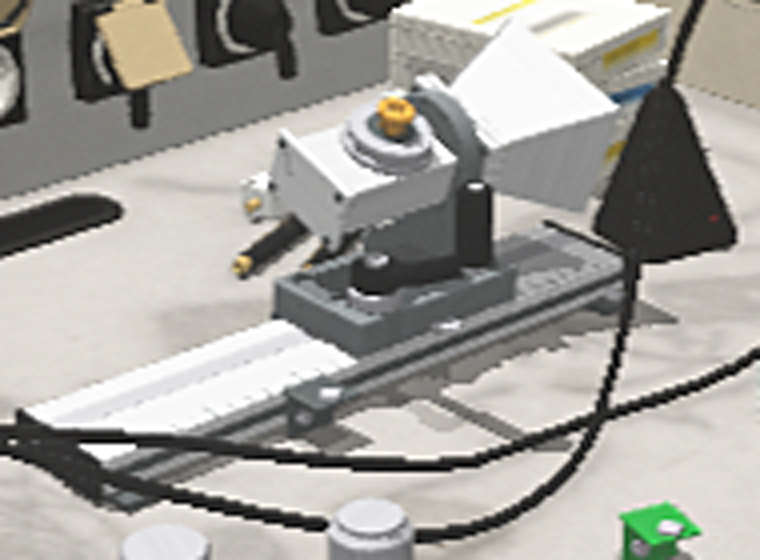

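Two things are shaped like the clip. One is the dark steel clip on the rail's front edge at top (293,220), scene (268,281). The other is the green clip at top (306,298), scene (355,314). The dark steel one on the rail is meant, and the crop confirms it carries the mark at crop (277,270). The pointer is at crop (460,252), the lever pivot at (395,195), the grip at (391,335), and the port's gold segments at (467,130).

```bash
cat > h.py <<'E'
from cell import *
import cv2,numpy as np,pickle
from scipy.spatial.transform import Rotation as Ro
def ray(im,u,v):
    d=im["R"].T@np.linalg.solve(im["mtx"],[u,v,1.]); return -im["R"].T@im["t"],d/np.linalg.norm(d)
def plane(im,u,v,z):
    o,d=ray(im,u,v); return o+d*(z-o[2])/d[2]
def tri(obs):
    A=np.zeros((3,3));b=np.zeros(3)
    for im,u,v in obs:
        o,d=ray(im,u,v);P=np.eye(3)-np.outer(d,d);A+=P;b+=P@o
    X=np.linalg.solve(A,b); return X,[np.linalg.norm((np.eye(3)-np.outer(ray(*q)[1],ray(*q)[1]))@(X-ray(*q)[0])) for q in obs]
def proj(im,X):
    c=im["R"]@X+im["t"];p=im["mtx"]@c;return p[:2]/p[2]
def blobs(im,lo,hi,box,amin=4):
    x0,y0,x1,y1=box;h=cv2.cvtColor(im["pixels"],cv2.COLOR_RGB2HSV)[y0:y1,x0:x1]
    m=cv2.inRange(h,np.array(lo),np.array(hi));n,l,s,c=cv2.connectedComponentsWithStats(m)
    return [(s[i,4],np.round(c[i]+[x0,y0],2),s[i,:4]+[x0,y0,0,0]) for i in range(1,n) if s[i,4]>=amin]
E
python3 - <<'E'
from h import *
d=pickle.load(open('im0.pkl','rb'));T=d['top'];S=d['scene']
def show(n,bl):
    print(n)
    for b in bl: print('  ',b[0],b[1],b[2])
show('gold top',blobs(T,(8,130,80),(30,255,255),(310,175,350,205)))
show('gold sc',blobs(S,(8,130,80),(30,255,255),(275,195,305,225)))
show('mark top',blobs(T,(0,0,165),(180,60,255),(285,212,302,226),3))
show('pointer top',blobs(T,(0,0,165),(180,60,255),(322,213,340,224),3))
show('mark sc',blobs(S,(0,0,170),(180,60,255),(264,272,282,284),3))
show('pointer sc',blobs(S,(0,0,150),(180,60,255),(294,256,310,266),3))
show('grip top',blobs(T,(0,0,0),(180,255,45),(305,195,330,245),20))
show('tray top',blobs(T,(0,0,0),(180,255,60),(170,260,270,320),50))
show('std top',blobs(T,(0,0,110),(180,40,255),(184,268,258,308),30))
show('rail',blobs(T,(0,0,175),(180,30,255),(240,180,312,214),30))
E
```

```text
gold top
   58 [331.91 192.22] [328 188   9   9]
gold sc
   55 [288.35 208.24] [285 205   9   9]
mark top
pointer top
mark sc
   27 [267.78 272.93] [264 272  11   4]
   13 [272.   277.85] [270 277   5   3]
   3 [280. 283.] [279 283   3   1]
pointer sc
   11 [302.73 261.  ] [300 260   6   3]
   3 [308.   260.33] [307 260   3   2]
grip top
   170 [316.65 218.4 ] [312 201  10  38]
tray top
   86 [251.91 263.59] [232 260  38   9]
   1271 [223.42 289.16] [186 270  72  40]
std top
   759 [218.29 281.06] [184 268  74  40]
   212 [196.91 285.81] [188 277  23  18]
   201 [235.32 291.76] [228 284  19  19]
rail
   376 [276.55 187.89] [246 185  62   7]
   754 [276.05 203.71] [246 197  62  15]
```

Run:
```python
from h import *
d=pickle.load(open('im0.pkl','rb'));T=d['top'];S=d['scene']
g=cv2.cvtColor(T["pixels"],cv2.COLOR_RGB2GRAY).astype(float)
def wc(x0,y0,x1,y1,t):
    w=np.clip(g[y0:y1,x0:x1]-t,0,None);yy,xx=np.mgrid[y0:y1,x0:x1];return (w*xx).sum()/w.sum(),(w*yy).sum()/w.sum()
print(g[213:222,324:339].astype(int));print(g[214:227,287:300].astype(int))
f=lambda x,y:((x+.5)/4.8-.5+235,(y+.5)/4.8-.5+165)
m=wc(288,216,298,226,150);p=wc(327,214,336,221,150)
print(m,p,plane(T,*m,27),plane(T,*p,27))
print('piv',plane(T,*f(395,195),75),'grip',plane(T,*f(391,335),120))
# rail front/left edges via line fit
h=cv2.cvtColor(T["pixels"],cv2.COLOR_RGB2HSV);k=(h[...,2]>160)&(h[...,1]<30)
pts=[(u,np.where(k[:,u][:214])[0].max()) for u in range(250,306)]
a=np.polyfit(*np.array(pts).T,1);P=[plane(T,u,np.polyval(a,u),22) for u in(250,305)];print('rail front',P,np.arctan2(*(P[0]-P[1])[[1,0]])-np.pi/2)
print('gold tip',tri([(T,331.91,192.22),(S,288.35,208.24)]))
# tray
mk=((h[...,2]<60)*255).astype(np.uint8);mk[:270]=0;mk[:,:180]=0;mk[:,265:]=0;mk[311:]=0
c=max(cv2.findContours(mk,0,2)[0],key=cv2.contourArea);r=cv2.minAreaRect(c);print(r)
B=[plane(T,*q,26) for q in cv2.boxPoints(r)];print(np.round(B,1),np.mean(B,0))
print('load',plane(T,200,287,74),'std',plane(T,237.4,294,60))
```

```text
[[ 47  53  50  57  58  52  58  58  59  55  51  55  55  55  54]
 [ 77  74  78  95  88  84  82  84  84  80  78  64  64  64  67]
 [ 84  84  85  81 102 107 107 104 107  98  91  84  86  84  84]
 [ 83  86  85  93 139 151 154 143 138 110  90  84  85  85  84]
 [ 87  86  85  85  93 136 151 147 127  94  86  85  84  86  85]
 [ 82  85  83  82  84  91 130 123  92  82  85  87  84  86  85]
 [ 85  84  84  85  84  85  80  85  82  88  83  85  86  85  86]
 [ 82  89  91  90  91  94  89  85  86  87  88  87  92  93  91]
 [ 91 120 133 129 129 131 105  87  84  85 119 132 130 132 129]]
[[ 92  83  78  77  76  76  76  78  79  74  81  83  81]
 [ 99  85  80  77  76  77  79  76  77  75  86  76  77]
 [108  86  76  77  76  74  77  76  78  75  84  77  79]
 [102  78  76  78  78  80  78  80  76  77  94  83  82]
 [105  81  76  77  81  98  89  79  77  78  92  89  81]
 [103  80  78  78 104 145 123  87  75  75  89  88  83]
 [104  80  80 110 147 155 154 122  84  78  84  87  85]
 [101  80  87 139 152 151 150 150 105  77  84  88  86]
 [106  80  77 105 140 147 147 116  85  78  78  84  83]
 [112  95  81  77 105 122 104  81  77
[... 356 characters left out ...]
37.61745079  27.        ]
piv [567.46984985  -9.69718588  75.        ] grip [503.59301246  -6.88304786 120.        ]
rail front [array([566.83677823, 137.35662463,  22.        ]), array([561.8304946 ,  16.57858722,  22.        ])] -0.041426566912046825
gold tip (array([587.86741173, -40.19390681, 121.12996916]), [np.float64(0.09670648371156514), np.float64(0.09670648371150188)])
((221.2399444580078, 289.3070983886719), (68.47142028808594, 29.253860473632812), 10.007980346679688)
[[376.6 280.3  26. ]
 [438.9 268.9  26. ]
 [410.3 122.4  26. ]
 [348.2 134.3  26. ]] [393.51270991 201.46157154  26.        ]
load [401.1134028  236.68427456  74.        ] std [384.43248996 161.1908996   60.        ]
```

```bash
cat >> h.py <<'E'
def pose(s=None):
    s=s or read_state();return np.array(s["eef_pos"]),Ro.from_euler('xyz',s["tool_rot"])
def goal(p,yaw=3.100,tilt=0.):
    return np.array(p,float),Ro.from_euler('z',yaw)*Ro.from_euler('x',np.pi)*Ro.from_euler('y',-tilt)
def mv(*gs,cmd=None):
    p,R=cmd or pose()
    for q,Q in gs:
        print('d cm',np.round(R.inv().apply(q-p)/10,2),'a',np.round((R.inv()*Q).as_rotvec(),3))
E
python3 - <<'E'
from h import *
mv(goal((260,400,300)),goal((440,100,260)),goal((470,-7,240)))
E
```

```text
d cm [-13.03 -19.06  -6.92] a [-0.002 -0.    -0.258]
d cm [-39.09 -42.4   -2.88] a [-0.002 -0.    -0.258]
d cm [-45.11 -51.73  -0.86] a [-0.002 -0.    -0.258]
```

Emit:
{"method": "send_rows", "body": {"series": [{"dx": -13,"dy": -19,"dz": -7,"az": -0.13,"hand": 0},{"dx": -13,"dy": -19,"dz": -7,"az": -0.26,"hand": 0},{"dx": -13,"dy": -19,"dz": -7,"az": -0.26,"hand": 0},{"dx": -13,"dy": -19,"dz": -7,"az": -0.26,"hand": 0},{"dx": -13,"dy": -19,"dz": -7,"az": -0.26,"hand": 0},{"dx": -39,"dy": -42.4,"dz": -3,"az": -0.26,"hand": 0},{"dx": -39,"dy": -42.4,"dz": -3,"az": -0.26,"hand": 0},{"dx": -39,"dy": -42.4,"dz": -3,"az": -0.26,"hand": 0},{"dx": -39,"dy": -42.4,"dz": -3,"az": -0.26,"hand": 0},{"dx": -39,"dy": -42.4,"dz": -3,"az": -0.26,"hand": 0}]}}

```text
invalid input at $.series[0]: expected keys ax, ay, az, dx, dy, dz, hand
```

Emit:
{"method": "send_rows", "body": {"series": [{"ax": 0,"ay": 0,"dx": -13,"dy": -19,"dz": -7,"az": -0.13,"hand": 0},{"ax": 0,"ay": 0,"dx": -13,"dy": -19,"dz": -7,"az": -0.26,"hand": 0},{"ax": 0,"ay": 0,"dx": -13,"dy": -19,"dz": -7,"az": -0.26,"hand": 0},{"ax": 0,"ay": 0,"dx": -13,"dy": -19,"dz": -7,"az": -0.26,"hand": 0},{"ax": 0,"ay": 0,"dx": -13,"dy": -19,"dz": -7,"az": -0.26,"hand": 0},{"ax": 0,"ay": 0,"dx": -39,"dy": -42.4,"dz": -3,"az": -0.26,"hand": 0},{"ax": 0,"ay": 0,"dx": -39,"dy": -42.4,"dz": -3,"az": -0.26,"hand": 0},{"ax": 0,"ay": 0,"dx": -39,"dy": -42.4,"dz": -3,"az": -0.26,"hand": 0},{"ax": 0,"ay": 0,"dx": -39,"dy": -42.4,"dz": -3,"az": -0.26,"hand": 0},{"ax": 0,"ay": 0,"dx": -39,"dy": -42.4,"dz": -3,"az": -0.26,"hand": 0}]}}

```text
clock: 1.1
eef_pos: [387.8, 185.9, 272.7]
tool_rot: [3.141, 0.0, 3.102]
force: [1.9, 1.2, -0.3]
width: 85.3
gripper_force: 0.0
```

Run:
```python
from h import *
mv(goal((500,-10,260)))
```

```text
d cm [-11.98 -19.14   1.27] a [0.    0.    0.002]
```

Emit:
{"method": "send_rows", "body": {"series": [{"ax": 0,"ay": 0,"az": 0,"dx": -12,"dy": -19.1,"dz": 1.3,"hand": 0.2},{"ax": 0,"ay": 0,"az": 0,"dx": -12,"dy": -19.1,"dz": 1.3,"hand": 0.2},{"ax": 0,"ay": 0,"az": 0,"dx": -12,"dy": -19.1,"dz": 1.3,"hand": 0.2},{"ax": 0,"ay": 0,"az": 0,"dx": -12,"dy": -19.1,"dz": 1.3,"hand": 0.2},{"ax": 0,"ay": 0,"az": 0,"dx": -12,"dy": -19.1,"dz": 1.3,"hand": 0.2},{"ax": 0,"ay": 0,"az": 0,"dx": -12,"dy": -19.1,"dz": 1.3,"hand": 0.2},{"ax": 0,"ay": 0,"az": 0,"dx": -12,"dy": -19.1,"dz": 1.3,"hand": 0.2}]}}

```text
clock: 1.8
eef_pos: [499.2, -8.0, 259.4]
tool_rot: [3.141, -0.001, 3.1]
force: [-0.4, 0.5, -0.9]
width: 68.1
gripper_force: 0.0
```

Run:
```python
from h import *
s=read_state();w=get_image("wrist");pickle.dump((s,w),open('w1.pkl','wb'));print(s["eef_pos"],s["width"],-w["R"].T@w["t"],w["R"],w["mtx"])
cv2.imwrite('pics/w1.png',w["pixels"][:,:,::-1])
for n,X in dict(grip=(503,-7,120),mark=(541,45,27),tip=(588,-40,121)).items(): print(n,proj(w,np.array(X,float)))
```

```text
[499.17205537  -7.95624451 259.40138923] 68.07376885955543 [430.27613359  -5.6528601  402.15981537] [[ 0.04015364  0.99919263  0.00133331]
 [ 0.96345412 -0.03907108  0.26500871]
 [ 0.26484685 -0.00935648 -0.9642451 ]] [[407.91087939   0.         320.80597436]
 [  0.         407.91087939 242.78306386]
 [  0.           0.           1.        ]]
grip [322.48311009 236.26411383]
mark [377.78207444 248.29469032]
tip [283.86867784 345.40108551]
```

View pics/w1.png

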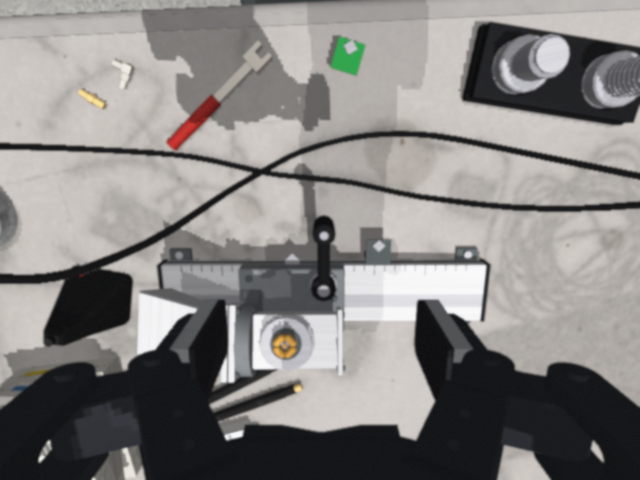

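The wrist view shows the lever grip at (323,236), pivot (322,288), mark (378,245), pointer (292,259), and gold port (285,344). This agrees with the top view's predictions.

Run:
```python
from h import *
s,w=pickle.load(open('w1.pkl','rb'));d=pickle.load(open('im0.pkl','rb'));T=d['top'];S=d['scene']
g=cv2.cvtColor(w["pixels"],cv2.COLOR_RGB2GRAY).astype(float)
def wc(g,x0,y0,x1,y1,t,sg=1):
    k=np.clip(sg*(g[y0:y1,x0:x1]-t),0,None);yy,xx=np.mgrid[y0:y1,x0:x1];return (k*xx).sum()/k.sum(),(k*yy).sum()/k.sum()
gt=cv2.cvtColor(T["pixels"],cv2.COLOR_RGB2GRAY).astype(float)
m=wc(g,370,236,387,254,130);p=wc(g,284,250,300,262,130)
mt=wc(gt,289,217,297,225,95);pt=wc(gt,327,215,335,220,100)
gp=wc(g,318,230,330,242,90)
print(m,p,mt,pt,gp)
yr=np.array([.0414,.9991,0])
for z in(22,27,32): print(z,plane(w,*m,z),plane(T,*mt,z),(plane(w,*m,z)-plane(w,*p,27))@yr,(plane(T,*mt,z)-plane(T,*pt,27))@yr)
print('mark',tri([(w,*m),(T,*mt)]),'ptr',tri([(w,*p),(T,*pt)]))
print('grip',plane(w,*gp,120))
gd=blobs(w,(8,130,80),(30,255,255),(260,325,310,365),10);print(gd)
```

```text
(np.float64(379.30926375404533), np.float64(244.69882686084142)) (np.float64(291.8287864534337), np.float64(257.4543744120414)) (np.float64(292.1588089330025), np.float64(220.84615384615384)) (np.float64(330.24159663865544), np.float64(216.50420168067228)) (np.float64(323.6180734856008), np.float64(235.48023833167827))
22 [538.90991719  47.16387865  22.        ] [540.19870027  45.14276664  22.        ] 84.53020087124985 83.24993092857751
27 [537.4811262   46.46921371  27.        ] [539.76444465  44.90850202  27.        ] 83.7770091870398 82.99789896479274
32 [536.05233521  45.77454878  32.        ] [539.33018904  44.6742374   32.        ] 83.02381750282974 82.74586700100795
mark (array([539.82852904,  46.29007645,  20.52428368]), [np.float64(1.1877442546668875), np.float64(1.1877442546668853)]) ptr (array([548.27601482, -38.40542198,  22.16553729]), [np.float64(0.2286288118771127), np.float64(0.228628811877098)])
grip [502.45546067  -6.16787948 120.        ]
[(np.int32(348), array([284.36, 345.6 ]), array([274, 334,  22,  24]))]
```

Run:
```python
from h import *
mv(goal((503,-6.5,89)))
```

```text
d cm [-0.43  0.04 17.05] a [ 0.001 -0.001  0.003]
```

Emit:
{"method": "send_rows", "body": {"series": [{"ax": 0,"ay": 0,"az": 0,"dx": -0.4,"dy": 0,"dz": 5,"hand": 0.25},{"ax": 0,"ay": 0,"az": 0,"dx": -0.4,"dy": 0,"dz": 9,"hand": 0.25},{"ax": 0,"ay": 0,"az": 0,"dx": -0.4,"dy": 0,"dz": 13,"hand": 0.25},{"ax": 0,"ay": 0,"az": 0,"dx": -0.4,"dy": 0,"dz": 17,"hand": 0.25},{"ax": 0,"ay": 0,"az": 0,"dx": -0.4,"dy": 0,"dz": 17,"hand": 0.25},{"ax": 0,"ay": 0,"az": 0,"dx": -0.4,"dy": 0,"dz": 17,"hand": 1},{"ax": 0,"ay": 0,"az": 0,"dx": -0.4,"dy": 0,"dz": 17,"hand": 1},{"ax": 0,"ay": 0,"az": 0,"dx": -0.4,"dy": 0,"dz": 17,"hand": 1},{"ax": 0,"ay": 0,"az": 0,"dx": -0.4,"dy": 0,"dz": 17,"hand": 1},{"ax": 0,"ay": 0,"az": 0,"dx": -0.4,"dy": 0,"dz": 17,"hand": 1}]}}

```text
clock: 2.85
eef_pos: [505.0, -6.8, 92.0]
tool_rot: [3.14, 0.004, 3.103]
force: [-1.1, 3.3, 8.3]
width: 15.2
gripper_force: 58.3
```

Emit:
{"method": "send_rows", "body": {"series": [{"ax": 0,"ay": 0,"az": 0,"dx": -0.08,"dy": 1.03,"dz": -0.3,"hand": 1},{"ax": 0,"ay": 0,"az": 0,"dx": -0.33,"dy": 2.05,"dz": -0.3,"hand": 1},{"ax": 0,"ay": 0,"az": 0,"dx": -0.73,"dy": 3.0,"dz": -0.3,"hand": 1},{"ax": 0,"ay": 0,"az": 0,"dx": -1.29,"dy": 3.88,"dz": -0.3,"hand": 1},{"ax": 0,"ay": 0,"az": 0,"dx": -1.97,"dy": 4.66,"dz": -0.3,"hand": 1},{"ax": 0,"ay": 0,"az": 0,"dx": -2.77,"dy": 5.32,"dz": -0.3,"hand": 1},{"ax": 0,"ay": 0,"az": 0,"dx": -3.67,"dy": 5.85,"dz": -0.3,"hand": 1},{"ax": 0,"ay": 0,"az": 0,"dx": -4.64,"dy": 6.23,"dz": -0.3,"hand": 1},{"ax": 0,"ay": 0,"az": 0,"dx": -5.65,"dy": 6.44,"dz": -0.3,"hand": 1},{"ax": 0,"ay": 0,"az": 0,"dx": -6.2,"dy": 6.49,"dz": -0.3,"hand": 1}]}}

```text
clock: 3.85
eef_pos: [568.5, 55.8, 92.7]
tool_rot: [3.14, -0.001, 3.103]
force: [-2.5, 0.4, -6.8]
width: 15.2
gripper_force: 61.0
```

Emit:
{"method": "send_rows", "body": {"series": [{"ax": 0,"ay": 0,"az": 0,"dx": 0,"dy": 0,"dz": 0,"hand": 1},{"ax": 0,"ay": 0,"az": 0,"dx": 0,"dy": 0,"dz": 0,"hand": 1}]}}

```text
clock: 4.05
eef_pos: [569.2, 55.7, 92.9]
tool_rot: [3.14, 0.002, 3.102]
force: [2.5, 2.9, -11.9]
width: 14.7
gripper_force: 60.9
```

Emit:
{"method": "send_rows", "body": {"series": [{"ax": 0,"ay": 0,"az": 0,"dx": 0,"dy": 0.7,"dz": 0.15,"hand": 1},{"ax": 0,"ay": 0,"az": 0,"dx": 0,"dy": 1.6,"dz": 0.15,"hand": 1},{"ax": 0,"ay": 0,"az": 0,"dx": 0,"dy": 2.6,"dz": 0.15,"hand": 1},{"ax": 0,"ay": 0,"az": 0,"dx": 0,"dy": 3.6,"dz": 0.15,"hand": 1},{"ax": 0,"ay": 0,"az": 0,"dx": 0,"dy": 4.6,"dz": 0.15,"hand": 1},{"ax": 0,"ay": 0,"az": 0,"dx": 0,"dy": 5.6,"dz": 0.15,"hand": 1},{"ax": 0,"ay": 0,"az": 0,"dx": 0,"dy": 6.6,"dz": 0.15,"hand": 1},{"ax": 0,"ay": 0,"az": 0,"dx": 0,"dy": 7.5,"dz": 0.15,"hand": 1},{"ax": 0,"ay": 0,"az": 0,"dx": 0,"dy": 8.2,"dz": 0.15,"hand": 1},{"ax": 0,"ay": 0,"az": 0,"dx": 0,"dy": 8.2,"dz": 0.15,"hand": 1}]}}

```text
clock: 5.05
eef_pos: [572.4, 139.4, 92.1]
tool_rot: [3.139, 0.002, 3.104]
force: [1.4, 0.5, 5.2]
width: 15.0
gripper_force: 62.6
```

Run:
```python
from h import *
d={n:get_image(n) for n in("scene","top","wrist")};pickle.dump((read_state(),d),open('im2.pkl','wb'))
S=cv2.resize(d['scene']['pixels'][210:310,180:340,::-1],(640,400),interpolation=cv2.INTER_CUBIC)
T=cv2.resize(d['top']['pixels'][190:240,270:360,::-1],(360,200),interpolation=cv2.INTER_CUBIC)
W=cv2.resize(d['wrist']['pixels'][200:400,200:420,::-1],(440,400))
im=np.zeros((600,800,3),np.uint8);im[:400,:360]=S[:,140:500];im[:400,360:800]=W;im[400:600,:360]=T
cv2.imwrite('pics/c2.png',im)
```

```text
(no output)
```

View pics/c2.png

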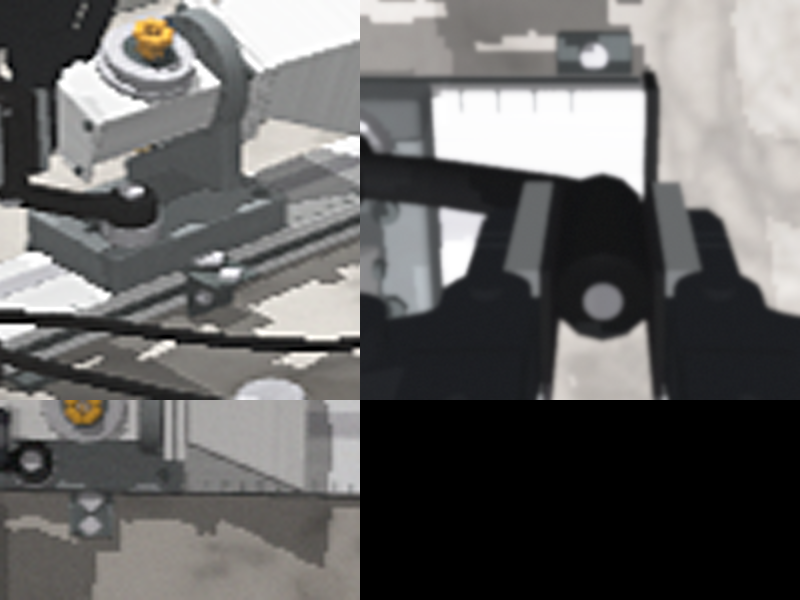

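The pointer (top crop (91,102)) sits right above the mark ((91,123)), and the lever points left. I'll measure the residual.

Run:
```python
from h import *
s,d=pickle.load(open('im2.pkl','rb'));T=d['top'];g=cv2.cvtColor(T["pixels"],cv2.COLOR_RGB2GRAY).astype(float)
print(g[212:227,286:300].astype(int))
def wc(x0,y0,x1,y1,t):
    k=np.clip(g[y0:y1,x0:x1]-t,0,None);yy,xx=np.mgrid[y0:y1,x0:x1];return (k*xx).sum()/k.sum(),(k*yy).sum()/k.sum()
m=wc(288,217,297,226,100);
for r in((213,218),(214,217)):
    p=wc(287,r[0],298,r[1],105);print(m,p,(plane(T,*p,27)-plane(T,*m,27))@[.0414,.9991,0])
gold=blobs(T,(8,130,80),(30,255,255),(270,175,310,205));gs=blobs(d['scene'],(8,130,80),(30,255,255),(215,205,280,250))
print(gold,gs,tri([(T,*gold[0][1]),(d['scene'],*gs[0][1])]))
```

```text
[[ 64  64  63  67  70  72  72  67  61  63  63  65  67  69]
 [ 78  70  56  67  83  91  89  89  81  65  52  50  64  69]
 [ 92  77  61  83 107 113 112 112 116  95  65  58  78  85]
 [ 92  88  71  98 140 156 158 161 163 110  63  62  72  85]
 [ 92 103  91  88 101 147 164 161 124  73  79  90  85  85]
 [ 90  91  84  83  83  96 144 121  77  77  80 100  87  86]
 [ 94  91  86  83  81  72  77  69  80  84  83  98  96  88]
 [ 89  91  86  82  83 111 156 135  96  84  82  90  95  90]
 [ 98  94  88  84 122 157 168 162 131  94  84  91  93  91]
 [145 112  85  99 149 165 167 165 161 112  84  90  92  91]
 [143 113  81  80 110 151 163 161 123  89  85  86  90  91]
 [146 103  71  58  77 111 130 111  91  87  81  85  93  92]
 [142 120 114  93  76  78  79  79  80  79  81  71  87  92]
 [ 92  95 130 108  94  90  94  92  93  92  93  89  93  91]
 [ 91  93  92  92  93  92  93  90  91  91  91  89  90  91]]
(np.float64(291.9653179190751), np.float64(220.8092485549133)) (np.float64(292.2881679389313), np.float64(215.4790076335878)) -0.4086432583056692
(np.float64(291.9653179190751), np.float64(220.8092485549133)) (np.float64(292.28784648187633), np.float64(215.3006396588486)) -0.39800743983909753
[(np.int32(52), array([290.27, 191.42]), array([286, 187,   9,   9]))] [(np.int32(66), array([252.85, 218.65]), array([249, 215,   9,  10]))] (array([590.91443399,  43.35004714, 121.45227673]), [np.float64(0.03278030705096516), np.float64(0.03278030705102)])
```

Emit:
{"method": "send_rows", "body": {"series": [{"ax": 0,"ay": 0,"az": 0,"dx": 0.98,"dy": -0.1,"dz": 0,"hand": 1},{"ax": 0,"ay": 0,"az": 0,"dx": 1.98,"dy": -0.35,"dz": 0,"hand": 1},{"ax": 0,"ay": 0,"az": 0,"dx": 2.93,"dy": -0.77,"dz": 0,"hand": 1},{"ax": 0,"ay": 0,"az": 0,"dx": 3.81,"dy": -1.33,"dz": 0,"hand": 1},{"ax": 0,"ay": 0,"az": 0,"dx": 4.58,"dy": -2.02,"dz": 0,"hand": 1},{"ax": 0,"ay": 0,"az": 0,"dx": 5.23,"dy": -2.83,"dz": 0,"hand": 1},{"ax": 0,"ay": 0,"az": 0,"dx": 5.75,"dy": -3.73,"dz": 0,"hand": 1},{"ax": 0,"ay": 0,"az": 0,"dx": 6.12,"dy": -4.7,"dz": 0,"hand": 1},{"ax": 0,"ay": 0,"az": 0,"dx": 6.32,"dy": -5.72,"dz": 0,"hand": 1},{"ax": 0,"ay": 0,"az": 0,"dx": 6.37,"dy": -6.5,"dz": 0,"hand": 1}]}}

```text
clock: 6.2
eef_pos: [508.0, 75.6, 92.1]
tool_rot: [3.138, 0.007, 3.102]
force: [8.1, 14.8, 1.9]
width: 15.0
gripper_force: 62.4
```

Emit:
{"method": "send_rows", "body": {"series": [{"ax": 0,"ay": 0,"az": 0,"dx": 0,"dy": -0.2,"dz": 0,"hand": 1},{"ax": 0,"ay": 0,"az": 0,"dx": 0,"dy": -0.4,"dz": 0,"hand": 1},{"ax": 0,"ay": 0,"az": 0,"dx": 0,"dy": -0.4,"dz": 0,"hand": 1}]}}

```text
clock: 6.5
eef_pos: [508.1, 75.9, 92.1]
tool_rot: [3.134, 0.007, 3.105]
force: [7.5, 11.0, 1.5]
width: 14.9
gripper_force: 62.4
```

Emit:
{"method": "send_rows", "body": {"series": [{"ax": 0,"ay": 0,"az": 0,"dx": 0,"dy": 0.2,"dz": 0,"hand": 0.3},{"ax": 0,"ay": 0,"az": 0,"dx": 0,"dy": 0.2,"dz": 0,"hand": 0.3},{"ax": 0,"ay": 0,"az": 0,"dx": 0,"dy": 0.2,"dz": 0,"hand": 0.3},{"ax": 0,"ay": 0,"az": 0,"dx": 0,"dy": 0.2,"dz": 0,"hand": 0.3},{"ax": 0,"ay": 0,"az": 0,"dx": 0,"dy": 0.2,"dz": -4,"hand": 0.3},{"ax": 0,"ay": 0,"az": 0,"dx": 0,"dy": 0.2,"dz": -8,"hand": 0.3},{"ax": 0,"ay": 0,"az": 0,"dx": 0,"dy": 0.2,"dz": -13,"hand": 0.3},{"ax": 0,"ay": 0,"az": 0,"dx": 0,"dy": 0.2,"dz": -17,"hand": 0.3},{"ax": 0,"ay": 0,"az": 0,"dx": 0,"dy": 0.2,"dz": -17,"hand": 0.3}]}}

```text
clock: 7.4
eef_pos: [508.0, 71.8, 266.5]
tool_rot: [3.139, 0.01, 3.101]
force: [1.4, -0.7, -0.4]
width: 60.0
gripper_force: 0.0
```

Run:
```python
from h import *
d={n:get_image(n) for n in("scene","top","wrist")};pickle.dump((read_state(),d),open('im3.pkl','wb'))
T=d['top'];g=cv2.cvtColor(T["pixels"],cv2.COLOR_RGB2GRAY).astype(float)
def wc(x0,y0,x1,y1,t):
    k=np.clip(g[y0:y1,x0:x1]-t,0,None);yy,xx=np.mgrid[y0:y1,x0:x1];return (k*xx).sum()/k.sum(),(k*yy).sum()/k.sum()
print(g[212:227,286:300].astype(int))
m=wc(288,218,297,226,100);p=wc(287,214,298,218,105);print((plane(T,*p,27)-plane(T,*m,27))@[.0414,.9991,0])
print(read_state()["eef_pos"],read_state()["width"])
cv2.imwrite('pics/w3.png',np.hstack([d['wrist']['pixels'][150:450,150:450,::-1],cv2.resize(d['scene']['pixels'][190:310,200:320,::-1],(480,480))[90:390]]))
```

```text
[[ 44  54  50  54  62  60  59  51  47  50  48  50  52  54]
 [ 53  52  42  52  64  66  67  68  64  54  41  38  51  52]
 [ 33  45  42  64  80  86  84  86  88  73  52  43  58  66]
 [ 27  57  47  76 112 124 128 134 133  96  57  50  53  62]
 [ 26  21  46  63  79 120 131 130 100  59  60  74  63  63]
 [ 16  25  24  55  69  78 117 101  64  63  69  78  69  67]
 [ 20  15  21  34  53  49  59  54  62  65  69  79  67  70]
 [ 19  17  23  16  23  53  99  94  72  67  68  74  73  96]
 [ 28  16  20  22  24  22  27  70  66  65  68  82  77  93]
 [ 27  23  18  21  26  27  27  25  25  57  69  82  79  91]
 [ 22  18  16  34  34  46  58  62  61  75  81  85  80  88]
 [ 28  28  26  33  46  59  82  91  90  91  91  90  93  90]
 [ 32  15  17  39  47  55  68  75  85  92  93  91  91  89]
 [ 23  12  22  39  43  60  62  68  86  88  90  93  91  91]
 [ 26  20  18  42  44  61  60  68  83  90  93  91  92  92]]
nan
[504.055059    71.67429647 260.7344564 ] 59.831645750734985<stdin>:5: RuntimeWarning: invalid value encountered in scalar divide
```

View pics/w3.png

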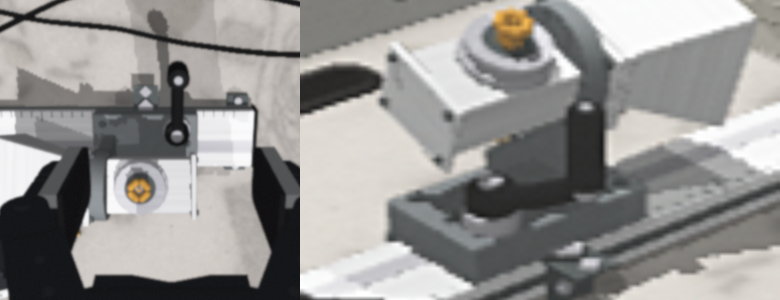

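The pointer is still on the mark and the lever grip points toward the robot, so it is locked. Next is the port's tilt, which needs the disc and tip centres.

Run:
```python
from h import *
s,d=pickle.load(open('im3.pkl','rb'));w=d['wrist'];g=cv2.cvtColor(w["pixels"],cv2.COLOR_RGB2GRAY).astype(int)
gw=blobs(w,(8,130,80),(30,255,255),(260,310,320,365),10);print(gw)
print('row',g[335,245:350].tolist());print('col',g[295:375,290].tolist())
S=d['scene'];gs=cv2.cvtColor(S["pixels"],cv2.COLOR_RGB2GRAY).astype(int)
c=d['scene']['pixels'][195:275,215:305,::-1];cv2.imwrite('pics/sbox.png',cv2.resize(c,(675,600),interpolation=cv2.INTER_CUBIC))
```

```text
[(np.int32(341), array([288.62, 339.86]), array([278, 329,  22,  23]))]
row [142, 142, 141, 141, 141, 140, 138, 128, 102, 76, 76, 124, 195, 236, 246, 247, 247, 243, 227, 206, 208, 219, 222, 222, 223, 223, 223, 222, 211, 180, 139, 109, 101, 112, 129, 145, 154, 162, 169, 172, 171, 163, 150, 136, 137, 149, 157, 160, 162, 161, 157, 147, 135, 122, 109, 99, 94, 94, 97, 116, 148, 176, 188, 190, 190, 190, 190, 190, 188, 181, 176, 179, 189, 208, 221, 225, 225, 225, 225, 225, 225, 225, 225, 225, 225, 225, 225, 224, 225, 224, 225, 225, 223, 215, 187, 163, 177, 212, 228, 229, 221, 206, 199, 199, 200]
col [74, 75, 74, 74, 74, 75, 76, 74, 76, 75, 76, 81, 86, 91, 99, 110, 122, 148, 172, 184, 185, 177, 159, 136, 124, 119, 110, 93, 74, 63, 59, 59, 61, 70, 86, 107, 125, 140, 148, 149, 149, 149, 147, 148, 150, 151, 143, 127, 107, 96, 98, 110, 125, 140, 148, 148, 136, 121, 127, 152, 175, 186, 189, 190, 191, 191, 191, 191, 191, 192, 194, 196, 198, 198, 198, 197, 198, 198, 198, 198]
```

View pics/sbox.png

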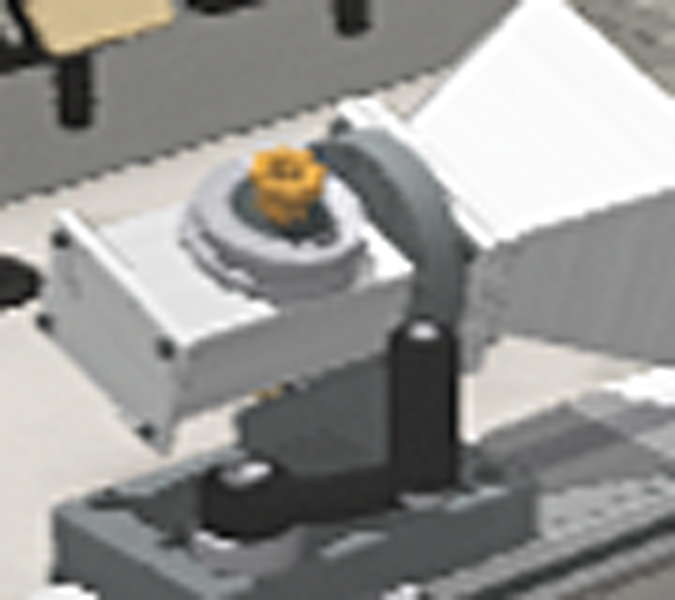

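The enlarged scene shows the box's end plate with four screws at crop (60,238), (167,347), (147,433), (42,321). The plate is square to the rail, so casting rays onto a plane normal to the rail gives the tilt directly.

Run:
```python
from h import *
s,d=pickle.load(open('im3.pkl','rb'));S=d['scene'];W=d['wrist']
yr=np.array([.0414,.9991,0]);xr=np.array([.9991,-.0414,0])
f=lambda x,y:((x+.5)/7.5-.5+215,(y+.5)/7.5-.5+195)
c=88.
def onp(x,y):
    o,r=ray(S,*f(x,y));X=o+r*(c-o@yr)/(r@yr);return np.array([X@xr,X[2]])
print('plate y',plane(W,344,330,110)@yr)
q=[onp(*a) for a in((60,238),(167,347),(147,433),(42,321))];print(np.round(q,1))
for i,j in((1,0),(2,3)):
    v=q[j]-q[i];print('long',np.arctan2(v[1],v[0]),np.hypot(*v))
for i,j in((2,1),(3,0)):
    v=q[j]-q[i];print('up',np.arctan2(-v[0],v[1]),np.hypot(*v))
for a,b in(((185,350),(68,212)),):
    v=onp(*b)-onp(*a);print('edge',np.arctan2(v[1],v[0]))
T=d['top']
gt=blobs(T,(8,130,80),(30,255,255),(270,175,310,205))[0][1];gs=blobs(S,(8,130,80),(30,255,255),(215,205,280,250))[0][1];gw=(288.62,339.86)
print(tri([(T,*gt),(S,*gs)]),tri([(T,*gt),(S,*gs),(W,*gw)]))
```

```text
plate y 111.14084758597315
[[653.6  92.2]
 [610.7  77.3]
 [620.2  51.3]
 [663.1  67. ]]
long 0.33447177390519967 45.40899607384196
long 0.35062933034526234 45.689745248108416
up 0.35106867346345133 27.68875962475081
up 0.36171551294159343 26.956746980701144
edge 0.4325032561337373
(array([590.86109937,  43.41109121, 121.61774561]), [np.float64(0.017278204054172457), np.float64(0.017278204054078202)]) (array([590.77101562,  43.4321165 , 121.57549791]), [np.float64(0.08931774800430783), np.float64(0.09270013948072937), np.float64(0.16014461776149866)])
```

Run:
```python
from h import *
mv(goal((401,239,220)))
```

```text
d cm [10.96 16.31  4.09] a [-0.    -0.002  0.001]
```

Emit:
{"method": "send_rows", "body": {"series": [{"ax": 0,"ay": 0,"az": 0,"dx": 11,"dy": 16.3,"dz": 4.1,"hand": 0.3},{"ax": 0,"ay": 0,"az": 0,"dx": 11,"dy": 16.3,"dz": 4.1,"hand": 0.3},{"ax": 0,"ay": 0,"az": 0,"dx": 11,"dy": 16.3,"dz": 4.1,"hand": 0.3},{"ax": 0,"ay": 0,"az": 0,"dx": 11,"dy": 16.3,"dz": 4.1,"hand": 0.3},{"ax": 0,"ay": 0,"az": 0,"dx": 11,"dy": 16.3,"dz": 4.1,"hand": 0.3},{"ax": 0,"ay": 0,"az": 0,"dx": 11,"dy": 16.3,"dz": 4.1,"hand": 0.3},{"ax": 0,"ay": 0,"az": 0,"dx": 11,"dy": 16.3,"dz": 4.1,"hand": 0.3},{"ax": 0,"ay": 0,"az": 0,"dx": 11,"dy": 16.3,"dz": 4.1,"hand": 0.3}]}}

```text
clock: 8.35
eef_pos: [402.4, 237.5, 220.1]
tool_rot: [-3.141, -0.0, 3.099]
force: [-0.5, -0.0, 0.6]
width: 59.8
gripper_force: 0.0
```

Run:
```python
from h import *
d={n:get_image(n) for n in("wrist","scene")};pickle.dump((read_state(),d),open('im4.pkl','wb'))
print(read_state()["eef_pos"])
w=d['wrist']
for X in((401,240,92),(386,162,78),(401,240,40)): print(proj(w,np.array(X,float)))
cv2.imwrite('pics/w4.png',w["pixels"][:,:,::-1])
```

```text
[402.41643988 237.8937494  220.35993038]
[324.76617894 232.64344164]
[213.88036566 211.84407036]
[324.16338097 217.03259148]
```

View pics/w4.png

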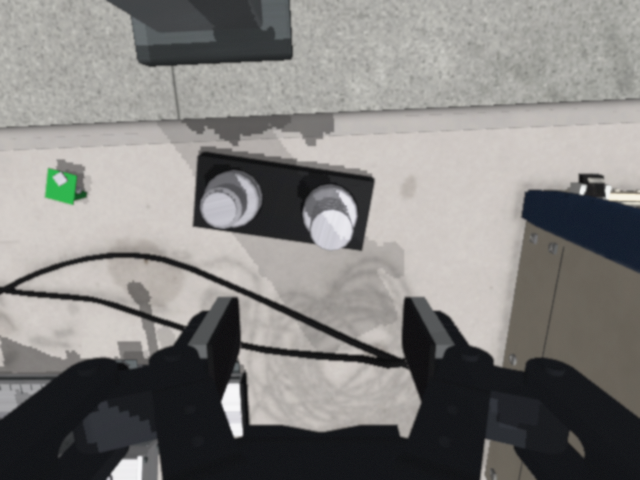

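The finned load's top is at (332,229) and the smooth standard's at (222,208). The load is the right-hand one, on the robot's left.

Run:
```python
from h import *
s,d=pickle.load(open('im4.pkl','rb'));w=d['wrist']
for lo in(185,200,215):
    a=blobs(w,(0,0,lo),(180,40,255),(300,180,365,255),80);b=blobs(w,(0,0,lo),(180,40,255),(195,165,265,232),80)
    for q,z in((a,92),(b,78)):
        for k in q: print(lo,k[0],k[1],k[2],plane(w,*k[1],z),plane(w,k[2][0]+k[2][2]/2-.5,k[2][1]+k[2][3]/2-.5,z))
# tray outline in this view
h=cv2.cvtColor(w["pixels"],cv2.COLOR_RGB2HSV);mk=((h[...,2]<60)*255).astype(np.uint8);mk[:140]=0;mk[255:]=0;mk[:,:180]=0;mk[:,390:]=0
c=cv2.convexHull(max(cv2.findContours(mk,0,2)[0],key=cv2.contourArea));r=cv2.minAreaRect(c)
B=np.array([plane(w,*q,26) for q in cv2.boxPoints(r)]);print(np.round(B,1),B.mean(0))
# collars via triangulation with top
T=pickle.load(open('im0.pkl','rb'))['top']
for q in blobs(T,(0,0,170),(180,40,255),(184,268,258,308),20): print(q[1],plane(T,*q[1],92),plane(T,*q[1],78))
```

```text
185 1491 [334.22 225.55] [312 191  44  59] [396.29916116 246.62583769  92.        ] [392.42083885 246.26642445  92.        ]
185 344 [248.05 201.92] [235 178  22  47] [379.93211247 186.85426092  78.        ] [379.20437538 185.1183158   78.        ]
185 805 [219.04 209.27] [203 194  33  32] [384.3082654  165.85775015  78.        ] [384.47172381 165.81153397  78.        ]
200 208 [348.36 205.74] [339 192  17  32] [383.05811321 256.57090022  92.        ] [384.21752938 255.62816965  92.        ]
200 1179 [331.58 229.32] [312 210  40  39] [398.86036043 244.73801608  92.        ] [398.63374244 244.69133777  92.        ]
200 163 [217.96 202.93] [205 198  27  11] [379.75732748 165.58830996  78.        ] [379.80819885 165.61105582  78.        ]
200 93 [250.42 207.18] [244 198  11  21] [383.74700785 188.19292639  78.        ] [384.29090549 187.13735589  78.        ]
200 137 [222.58 218.89] [211 213  23  11] [391.34399785 167.62481863  78.        ] [390.68174142 167.28069231  78.        ]
215 170 [348.44 205.62] [340 192  15  31] [382.97880096 256.62655553  92.        ] [383.87695868 255.63666735  92.        ]
215 569 [337.5  224.68] [320 211  31  35] [395.78630438 248.87548697  92.        ] [398.03363568 247.10018387  92.        ]
[[405.2 125.   26. ]
 [345.  141.7  26. ]
 [371.8 281.6  26. ]
 [434.4 271.6  26. ]] [389.0879913  204.96656454  26.        ]
```

Run:
```python
from h import *
mv(goal((399,244.7,41)))
```

```text
d cm [ 0.37  0.67 17.94] a [-0.     0.    -0.001]
```

Emit:
{"method": "send_rows", "body": {"series": [{"ax": 0,"ay": 0,"az": 0,"dx": 0.4,"dy": 0.7,"dz": 4,"hand": 0.3},{"ax": 0,"ay": 0,"az": 0,"dx": 0.4,"dy": 0.7,"dz": 8,"hand": 0.3},{"ax": 0,"ay": 0,"az": 0,"dx": 0.4,"dy": 0.7,"dz": 12,"hand": 0.3},{"ax": 0,"ay": 0,"az": 0,"dx": 0.4,"dy": 0.7,"dz": 15,"hand": 0.3},{"ax": 0,"ay": 0,"az": 0,"dx": 0.4,"dy": 0.7,"dz": 17.5,"hand": 0.3},{"ax": 0,"ay": 0,"az": 0,"dx": 0.4,"dy": 0.7,"dz": 17.9,"hand": 0.3},{"ax": 0,"ay": 0,"az": 0,"dx": 0.4,"dy": 0.7,"dz": 17.9,"hand": 0.3},{"ax": 0,"ay": 0,"az": 0,"dx": 0.4,"dy": 0.7,"dz": 17.9,"hand": 0.3}]}}

```text
clock: 9.25
eef_pos: [398.9, 246.5, 42.5]
tool_rot: [3.141, 0.002, 3.101]
force: [0.7, 0.3, 0.5]
width: 60.0
gripper_force: 0.0
```

Emit:
{"method": "send_rows", "body": {"series": [{"ax": 0,"ay": 0,"az": 0,"dx": 0,"dy": -0.15,"dz": 0,"hand": 1},{"ax": 0,"ay": 0,"az": 0,"dx": 0,"dy": -0.15,"dz": 0,"hand": 1},{"ax": 0,"ay": 0,"az": 0,"dx": 0,"dy": -0.15,"dz": 0,"hand": 1},{"ax": 0,"ay": 0,"az": 0,"dx": 0,"dy": -0.15,"dz": 0,"hand": 1},{"ax": 0,"ay": 0,"az": 0,"dx": 0,"dy": -0.15,"dz": 0,"hand": 1},{"ax": 0,"ay": 0,"az": 0,"dx": 0,"dy": -0.15,"dz": 0,"hand": 1}]}}

```text
clock: 9.85
eef_pos: [398.5, 245.1, 42.6]
tool_rot: [3.141, 0.002, 3.102]
force: [-0.3, -0.3, 7.7]
width: 28.8
gripper_force: 58.6
```

```bash
cat >> h.py <<'E'
TILT=.35
A=np.array([590.8,43.4,121.6]); zp=np.array([-np.sin(TILT)*.9991,np.sin(TILT)*.0414,np.cos(TILT)])
def at(s): return goal(A+(s-17.5+24.6)*zp,3.100,TILT)   # mouth at s along port z
E
python3 - <<'E'
from h import *
mv(goal((398.5,245,120)),goal((480,150,230)),at(100))
print(at(100)[0])
E
```

```text
d cm [-0.01  0.   -7.74] a [0.001 0.002 0.002]
d cm [ -8.55  -9.15 -18.73] a [0.001 0.002 0.002]
d cm [-16.38 -19.36 -17.95] a [ 0.001 -0.348  0.001]
[554.10869674  44.9203883  222.20681755]
```

Emit:
{"method": "send_rows", "body": {"series": [{"ax": 0,"ay": 0,"az": 0,"dx": 0,"dy": 0,"dz": -1.5,"hand": 1},{"ax": 0,"ay": 0,"az": 0,"dx": 0,"dy": 0,"dz": -4,"hand": 1},{"ax": 0,"ay": 0,"az": 0,"dx": 0,"dy": 0,"dz": -8,"hand": 1},{"ax": 0,"ay": 0,"az": 0,"dx": -2,"dy": -2,"dz": -12,"hand": 1},{"ax": 0,"ay": 0,"az": 0,"dx": -5,"dy": -5,"dz": -16,"hand": 1},{"ax": 0,"ay": -0.1,"az": 0,"dx": -8.5,"dy": -9.1,"dz": -18.7,"hand": 1},{"ax": 0,"ay": -0.2,"az": 0,"dx": -12,"dy": -12.5,"dz": -18.5,"hand": 1},{"ax": 0,"ay": -0.3,"az": 0,"dx": -14.5,"dy": -16,"dz": -18,"hand": 1},{"ax": 0,"ay": -0.35,"az": 0,"dx": -16.4,"dy": -19.4,"dz": -18,"hand": 1},{"ax": 0,"ay": -0.35,"az": 0,"dx": -16.4,"dy": -19.4,"dz": -18,"hand": 1}]}}

```text
clock: 10.85
eef_pos: [554.2, 36.1, 221.8]
tool_rot: [-3.139, 0.351, 3.09]
force: [-0.5, -0.2, -1.0]
width: 28.7
gripper_force: 59.5
```

Emit:
{"method": "send_rows", "body": {"series": [{"ax": 0,"ay": 0,"az": 0,"dx": 0,"dy": 0,"dz": 0,"hand": 1},{"ax": 0,"ay": 0,"az": 0,"dx": 0,"dy": 0,"dz": 0,"hand": 1}]}}

```text
clock: 11.05
eef_pos: [553.7, 45.7, 221.5]
tool_rot: [3.141, 0.349, 3.103]
force: [-0.2, 0.4, -1.5]
width: 29.0
gripper_force: 59.5
```

Run:
```python
from h import *
mv(at(100),at(32));print(read_state()["force"],read_state()["width"])
```

```text
d cm [-0.07 -0.07 -0.05] a [ 0.002 -0.001  0.003]
d cm [-0.07 -0.08  6.75] a [ 0.002 -0.001  0.003]
[-0.19576998  0.41035498 -1.46738525] 28.968096663043475
```

Emit:
{"method": "send_rows", "body": {"series": [{"ax": 0,"ay": 0,"az": 0,"dx": -0.07,"dy": -0.07,"dz": 2,"hand": 1},{"ax": 0,"ay": 0,"az": 0,"dx": -0.07,"dy": -0.07,"dz": 4,"hand": 1},{"ax": 0,"ay": 0,"az": 0,"dx": -0.07,"dy": -0.07,"dz": 5.5,"hand": 1},{"ax": 0,"ay": 0,"az": 0,"dx": -0.07,"dy": -0.07,"dz": 6.3,"hand": 1},{"ax": 0,"ay": 0,"az": 0,"dx": -0.07,"dy": -0.07,"dz": 6.3,"hand": 1}]}}

```text
clock: 11.55
eef_pos: [576.1, 45.2, 161.8]
tool_rot: [3.141, 0.349, 3.105]
force: [-0.3, -1.3, -1.3]
width: 28.8
gripper_force: 59.6
```

Run:
```python
from h import *
d={n:get_image(n) for n in("wrist","scene","top")};pickle.dump((read_state(),d),open('im5.pkl','wb'))
mv(at(32),at(20))
S=cv2.resize(d['scene']['pixels'][170:270,205:305,::-1],(600,600),interpolation=cv2.INTER_CUBIC)
T=cv2.resize(d['top']['pixels'][160:260,265:315,::-1],(200,400),interpolation=cv2.INTER_CUBIC)
im=np.zeros((600,800,3),np.uint8);im[:,:600]=S;im[:400,600:]=T
cv2.imwrite('pics/c5.png',im)
```

```text
d cm [-0.01 -0.03  0.41] a [ 0.002 -0.001  0.004]
d cm [-0.01 -0.03  1.61] a [ 0.002 -0.001  0.004]
```

View pics/c5.png

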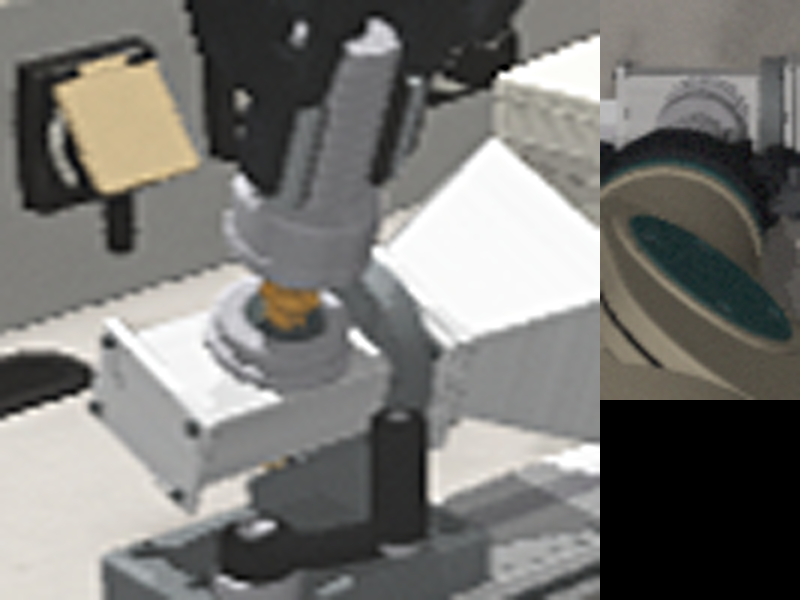

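The load sits over the gold segments with its axis in line with the disc's centre (crop collar (303,240), disc (279,335)). The lever is still locked, so I'll press on along the axis.

Emit:
{"method": "send_rows", "body": {"series": [{"ax": 0,"ay": 0,"az": 0,"dx": 0,"dy": -0.03,"dz": 0.6,"hand": 1},{"ax": 0,"ay": 0,"az": 0,"dx": 0,"dy": -0.03,"dz": 1.2,"hand": 1},{"ax": 0,"ay": 0,"az": 0,"dx": 0,"dy": -0.03,"dz": 1.5,"hand": 1},{"ax": 0,"ay": 0,"az": 0,"dx": 0,"dy": -0.03,"dz": 1.7,"hand": 1},{"ax": 0,"ay": 0,"az": 0,"dx": 0,"dy": -0.03,"dz": 1.7,"hand": 1}]}}

```text
clock: 12.2
eef_pos: [582.1, 43.1, 146.7]
tool_rot: [-3.141, 0.35, 3.103]
force: [0.4, -0.3, -0.5]
width: 28.5
gripper_force: 59.6
```

Emit:
{"method": "send_rows", "body": {"series": [{"ax": 0,"ay": 0,"az": 0,"dx": 0,"dy": 0,"dz": 0.2,"hand": 1},{"ax": 0,"ay": 0,"az": 0,"dx": 0,"dy": 0,"dz": 0.4,"hand": 1},{"ax": 0,"ay": 0,"az": 0,"dx": 0,"dy": 0,"dz": 0.4,"hand": 1}]}}

```text
clock: 12.5
eef_pos: [582.9, 43.4, 142.5]
tool_rot: [3.14, 0.349, 3.103]
force: [-2.5, 2.4, -0.1]
width: 29.1
gripper_force: 59.7
```

Emit:
{"method": "send_rows", "body": {"series": [{"ax": 0,"ay": 0,"az": 0,"dx": 0,"dy": 0,"dz": 0.2,"hand": 1},{"ax": 0,"ay": 0,"az": 0,"dx": 0,"dy": 0,"dz": 0.4,"hand": 1},{"ax": 0,"ay": 0,"az": 0,"dx": 0,"dy": 0,"dz": 0.4,"hand": 1}]}}

```text
clock: 12.8
eef_pos: [584.3, 43.3, 138.6]
tool_rot: [3.14, 0.349, 3.103]
force: [-2.1, 3.5, -3.5]
width: 28.9
gripper_force: 59.6
```

Run:
```python
from h import *
s=read_state();p,R=pose(s);print('s est',(p-A)@zp+17.5-24.6,'Ftool',R.inv().apply(s["force"]),'lat',R.inv().apply(p-at(0)[0])[:2]);mv(at(10))
```

```text
s est 11.068022467435576 Ftool [3.30419654 3.4075947  2.5111878 ] lat [ 0.31810047 -0.34603674]
d cm [-0.03  0.04  0.11] a [ 0.002 -0.001  0.003]
```

Emit:
{"method": "send_rows", "body": {"series": [{"ax": 0,"ay": 0,"az": 0,"dx": 0.08,"dy": 0.08,"dz": 0.2,"hand": 1},{"ax": 0,"ay": 0,"az": 0,"dx": 0.08,"dy": 0.08,"dz": 0.4,"hand": 1},{"ax": 0,"ay": 0,"az": 0,"dx": 0.08,"dy": 0.08,"dz": 0.4,"hand": 1}]}}

```text
clock: 13.1
eef_pos: [585.7, 43.1, 134.9]
tool_rot: [3.141, 0.35, 3.102]
force: [-2.4, 1.5, 1.1]
width: 28.6
gripper_force: 60.0
```

```bash
cat > q.py <<'E'
from h import *
s=read_state();p,R=pose(s);print('s est',(p-A)@zp+17.5-24.6,'Ftool',R.inv().apply(s["force"]),'T',R.inv().apply(s["torque"]),'lat',R.inv().apply(p-at(0)[0])[:2])
E
python3 q.py
```

```text
s est 7.140737595248279 Ftool [ 1.90223098  1.4346637  -1.86628559] T [-0.5847955   0.87850041  0.00659485] lat [ 0.20966564 -0.53850575]
```

Emit:
{"method": "send_rows", "body": {"series": [{"ax": 0,"ay": 0,"az": 0,"dx": 0,"dy": 0,"dz": 0.2,"hand": 1},{"ax": 0,"ay": 0,"az": 0,"dx": 0,"dy": 0,"dz": 0.3,"hand": 1},{"ax": 0,"ay": 0,"az": 0,"dx": 0,"dy": 0,"dz": 0.3,"hand": 1}]}}

```text
clock: 13.4
eef_pos: [586.7, 43.0, 132.5]
tool_rot: [3.142, 0.351, 3.102]
force: [-6.0, 2.5, 6.5]
width: 28.8
gripper_force: 60.3
```

```bash
python3 q.py
```

```text
s est 4.586785445123439 Ftool [ 3.48249167  2.27512092 -8.23688214] T [-0.484597    1.05402153  0.01760576] lat [ 0.11402009 -0.56209327]
```

Emit:
{"method": "send_rows", "body": {"series": [{"ax": 0,"ay": 0,"az": 0,"dx": 0,"dy": 0,"dz": 0.2,"hand": 1},{"ax": 0,"ay": 0,"az": 0,"dx": 0,"dy": 0,"dz": 0.3,"hand": 1},{"ax": 0,"ay": 0,"az": 0,"dx": 0,"dy": 0,"dz": 0.3,"hand": 1}]}}

```text
clock: 13.7
eef_pos: [587.3, 43.0, 131.3]
tool_rot: [-3.141, 0.352, 3.102]
force: [-13.9, 2.1, 22.0]
width: 28.8
gripper_force: 62.9
```

```bash
python3 q.py
```

```text
s est 3.194522235325419 Ftool [  5.48319961   1.50383591 -25.44566618] T [-0.3500247   1.61108941  0.037511  ] lat [-0.04859856 -0.52330719]
```

Emit:
{"method": "send_rows", "body": {"series": [{"ax": 0,"ay": 0,"az": 0,"dx": 0.05,"dy": 0,"dz": -0.2,"hand": 1},{"ax": 0,"ay": 0,"az": 0,"dx": 0.05,"dy": 0,"dz": -0.2,"hand": 1},{"ax": 0,"ay": 0,"az": 0,"dx": 0.05,"dy": 0,"dz": -0.2,"hand": 1}]}}

```text
clock: 14.0
eef_pos: [586.8, 43.0, 132.0]
tool_rot: [3.142, 0.352, 3.102]
force: [-4.4, 1.7, 7.4]
width: 28.7
gripper_force: 61.2
```

```bash
python3 q.py
```

```text
s est 4.02883286056943 Ftool [ 1.66830091  1.51878279 -8.48016925] T [-0.43530783  0.89206478 -0.01489302] lat [ 0.12036773 -0.55729573]
```

Emit:
{"method": "send_rows", "body": {"series": [{"ax": 0,"ay": 0,"az": 0,"dx": 0,"dy": 0,"dz": -0.2,"hand": 1},{"ax": 0,"ay": 0,"az": 0,"dx": 0,"dy": 0,"dz": -0.2,"hand": 1},{"ax": 0,"ay": 0,"az": 0,"dx": 0,"dy": 0,"dz": -0.2,"hand": 1}]}}

```text
clock: 14.3
eef_pos: [586.2, 43.0, 133.6]
tool_rot: [3.141, 0.352, 3.102]
force: [-4.4, 1.6, 5.5]
width: 28.7
gripper_force: 61.0
```

```bash
python3 q.py
```

```text
s est 5.768043044701322 Ftool [ 2.2361568   1.4531775  -6.72001636] T [-0.46590829  0.79579662 -0.03660438] lat [ 0.14909998 -0.55266985]
```

Emit:
{"method": "send_rows", "body": {"series": [{"ax": 0,"ay": 0,"az": 0,"dx": 0,"dy": 0,"dz": 0.2,"hand": 1},{"ax": 0,"ay": 0,"az": 0,"dx": 0,"dy": 0,"dz": 0.33,"hand": 1},{"ax": 0,"ay": 0,"az": 0,"dx": 0,"dy": 0,"dz": 0.33,"hand": 1},{"ax": 0,"ay": 0,"az": 0,"dx": 0,"dy": 0,"dz": 0.33,"hand": 1},{"ax": 0,"ay": 0,"az": 0,"dx": 0,"dy": 0,"dz": 0.33,"hand": 1}]}}

```text
clock: 14.8
eef_pos: [587.2, 43.0, 131.4]
tool_rot: [-3.141, 0.352, 3.102]
force: [-9.8, 1.5, 15.7]
width: 28.7
gripper_force: 62.2
```

```bash
python3 q.py
python3 - <<'E'
from h import *
S=get_image("scene");p0=pickle.load(open('im3.pkl','rb'))[1]['scene']
# box / lever / carriage unchanged? phase-correlate patches with pre-press picture
g=lambda im:cv2.cvtColor(im["pixels"],cv2.COLOR_RGB2GRAY).astype(np.float32)
a,b=g(p0),g(S)
for n,(x0,y0,x1,y1) in dict(plate=(218,220,242,258),grip=(262,234,280,262),pointer=(255,262,285,285),base=(220,255,262,280)).items():
    r=cv2.matchTemplate(b[y0-5:y1+5,x0-5:x1+5],a[y0:y1,x0:x1],cv2.TM_CCOEFF_NORMED);_,v,_,l=cv2.minMaxLoc(r);print(n,round(v,3),l[0]-5,l[1]-5)
s=read_state();print(s["clock"],s["width"],s["gripper_force"])
E
```

```text
s est 3.3048554030248525 Ftool [  3.84290518   1.12300949 -18.17202891] T [-0.35887681  1.23168069  0.02431588] lat [ 0.04678728 -0.52583202]
plate 0.986 0 0
grip 0.988 0 0
pointer 0.791 0 0
base 0.996 0 0
14.85 29.18044647795492 62.18166947364807
```

```bash
python3 -c "
from cell import *
print(finish_job())"
```

```text
the job is handed in; nothing more can be done
None
```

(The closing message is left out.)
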